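Set the bench lamp over the slides and switch it up

ROBOT

A 6-joint arm with a two-finger parallel gripper is mounted at the origin on the work surface. World frame = base frame: x ahead of the robot, y to its left, z up, the work surface at z = 0. Lengths are in mm, angles in rad, forces in N, time in s.
With the tool pointing down it reaches from about 350 to 975 mm from the base axis. Payload 7.1 kg.
Tool frame: the origin (TCP) lies between the finger pads; the fingertips stand 19 mm ahead of it and the grasp point (between the pads) is the TCP (ctrl.finger_overhang is the distance from the TCP to the fingertips, in mm); z points along the fingers, y is the line along which they close (so a half turn about z gives the same grasp; the last joint's range is limited). The gripper opens to 88 mm and grips with 3 to 60 N. Pads are 20 mm wide; open, the fingers measure 115 mm over their backs; the gripper's body (75 mm by 178 mm) begins 61 mm behind the grasp point.
Start: joints at [-1.241, 0.423, 1.63, -0, 1.089, -0.019], TCP at [213.623, -587.341, 241.675] pointing down, gripper open.
Joint ranges: [-3, 3], [-0.9, 2.11], [0.09, 2.58], [-1.31, 4.45], [0.11, 2.69], [-2.54, 2.54]. Speed limits (rad/s): [2.39, 2.39, 3.01, 3.14, 3.14, 3.14].

INTERFACE

Orientations are given as a rotation vector (axis times angle).
In Python, from workcell import ctrl gives the robot as it stands. The module is installed in compiled form; this text tells all that it offers.
- The arm moves only by the tool arm_command, never from a script. Its argument "rows" is one flat list of numbers, 7 for each row, row after row: the turn, a rotation vector about the tool's x, y, z scaled (see below), then the shift along the tool's x, y, z scaled (see below), then the opening, from -1 (shut) to 1 (fully open). A call has 1 to 5 rows; each row is the pose to reach, as a shift and turn from the pose commanded when the call began, along the tool's axes at that moment, turning the shorter way round; what a row does not reach only later rows make up. The controller multiplies each number of a shift by 80 mm and each number of a turn by 180 degrees. A row lasts 1/10 s, in which the tool goes at most 50 mm and 8.59 degrees, less where a joint would pass 70% of its speed; a pose out of reach is approached as far as the arm can. A call with a number of a shift or a turn outside -1 to 1 is refused whole. A call with a gripper value outside its range is refused whole. The fingers move at their own pace and stop on an object; the grip force is fixed at half the most. Time passes only in rows, so rows that repeat a pose let the fingers close. It gives the time, the measured TCP pose, the force, the opening and the grip force at its end, in the units of the state.
- ctrl.get_obs(): the state, without advancing time (a new reading comes with each control period).
- ctrl.get_image(name): name is "side" or "top" or "wrist"; returns (picture, depth): 420x560x3 uint8, red, green, blue; 420x560 float32, mm along the optical axis (not along the pixel's ray), 0 where there is no reading.
- ctrl.camera_params(name): a dict with "camera_matrix" (3x3 intrinsics, pixels), "world_to_cam" (4x4, takes a point from world to camera coordinates); the wrist camera has in their place "tool_from_camera" (4x4, takes a point from camera to tool coordinates, whose origin is the TCP and whose axes are the flange's). Camera axes: x right, y down, z forward; pixel columns grow to the right and rows downward; lengths in mm; the calibration is good to about 2 mm. A picture is of the moment at which its call begins: read the wrist's pose just before it. camera_params takes no time and is no camera call.
- ctrl.close_job(): hands the job in; it is judged then, once.
The state is a dict: "t": time; "qpos": joint angles; "qvel": joint speeds; "joint_torque": joint torques, N m; "ee_pos": TCP position; "orientation": TCP orientation; "ft_force": force on the tool from outside, world axes, zero at the start; "moment": the same for the moment, N m; "width": finger opening in mm; "grasp_force": force on a finger pad.
Only numpy, scipy, OpenCV 4.12 (cv2) and the standard library are available. Lean on these libraries where they do the work, as an engineer would, in place of code of your own. Each camera call takes 0.05 s, during which the arm holds its last target. There are 200 camera calls.

TASK

Press down the orange thumb button of the bench lamp and slide the lamp arm along until the button has popped up in the hole marked with the green band. Then turn the black dimmer dial clockwise exactly three clicks up from off. Let go, and leave the dish, box, bottles, jar, rack and pipette around the lamp where they are.

Things in the scene. Friction and masses are not known exactly. Their poses are not given: they have to be found in the camera images.
- stand: Fixed lamp stand, 120 mm wide in x. Origin on the table under the hole where the button starts; y runs along the lamp arm to the lamp head, z up. Its level aluminium outer tube, 36 mm square, spans y -85 to +135 mm, top 116 mm above the table, with a keyhole slot and holes at y -45, 0, +45, +90 mm. White control box, 100 mm square, 100 mm high, at y -165 mm, carries the dial.
- boom (a joint): Slide of the inner arm (button and lamp head with it), m along the stand's +y; 0 at the starting hole, limits -0.049 and 0.094. Slides with 2 to 4 N once unlocked; locked it has 2 mm of play each way. The lamp head (white, 72 mm diameter, 66 to 120 mm above the table) hangs 225 mm in +y of the button, over a 10 mm high blue slide tray.
- button (a joint): Travel of the orange button, m downward: 0 popped up and locked, 0.010 fully down; 3 N at first, 7 N fully down. Pressed over 0.005 it unlocks the arm and passes over holes. Let go between holes it stays down at about 0.005 and pops up by itself when the arm slides into a hole, from either side.
- button_pad (a point): Centre of the flat thumb pad on the orange button, 28 mm wide (stand x), 132 mm above the table when popped up. Along the stand's y it lies between two lips, 4 mm thick, 8 mm higher than the pad, 32 mm apart inside: a finger pressing the pad can push against them. The cap is 40 mm long over the lips.
- band_green: Green band, 14 mm wide, wrapped round the outer tube: marks the wanted hole, which is at y = -45, +45 or +90 mm of the stand. Origin at table height right under that hole.
- band_yellow: Yellow band, likewise, at another hole (not wanted). Origin at table height under its hole.
- band_red: Red band, likewise, at another hole (not wanted). Origin at table height under its hole.
- dial (a joint): Dimmer dial angle, rad, growing clockwise seen from above; 0 = off, a click every 0.42 rad (24 degrees), 7 in all; three clicks = 1.26. Up to about 0.06 N m to pass a click; let go, it settles in the nearest one. Dots on the box mark the clicks; the big black dot is off.
- dial_grip (a point): On the dial's axis at the height to grip, 130 mm above the table. Black disc (52 mm diameter) with an upright bar, 48 mm long, 14 mm thick, from 110 to 142 mm above the table; at off the bar lies along the stand's x axis, white pointer line to -x. Turn it by the bar from above.
- dish: Loose clear petri dish, 94 mm diameter, 16 mm high, in front of the stand; leave alone. Origin under its centre.
- slide_box: Loose white and grey slide box, 87 x 37 x 33 mm high, in front of the stand; leave alone. Origin under its centre.
- bottle: Loose white bottle, 60 mm diameter, 105 mm high, behind the stand; leave alone. Origin under its centre.
- jar: Loose amber jar with black cap, 54 mm diameter, 70 mm high, behind the stand; leave alone. Origin under its centre.
- bottle_blue: Loose white bottle with blue cap, 48 mm diameter, 90 mm high, behind the stand; leave alone. Origin under its centre.
- tube_rack: Loose blue tube rack, 70 x 130 x 35 mm high, behind the lamp head; leave alone. Origin under its centre.
- pipette: Loose white pipette lying on the table, 220 mm long, 32 mm wide, 22 mm high, in front of the lamp head; leave alone. Origin under the middle of its body.

How it is judged:
By the outcome, as a careful person would: the job done as asked, in the order asked, and still so for the second after the job is handed in, with the robot touching nothing.
It also fails if it takes over 51 s, if anything falls off the work surface, if the arm or the gripper's body presses on something with over 40 N, if the wrist force passes 120 N, or if a joint passes its speed limit or range.

## Working session

There is one attempt and no reset: what is moved stays moved. The work goes in short steps, Python scripts to look and compute and a tool call to move; the robot and the scene stay as the last step left them, time stands still between calls to the robot, and variables do not carry over. Pictures are saved under pics/ and viewed, at most 10 in all, crops included, and the job is handed in when it is done.

Besides the shell and the picture viewer there is one more tool, called after ">>>" by a JSON object that holds its "op" and its "data". arm_command: Moves the arm, as the interface text tells. Shifts and turns lie within -1 to 1; 1 stands for 80 mm of shift or 180 degrees of turn. Its arguments: {"type":"object","properties":{"rows":{"type":"array","items":{"type":"number"}}},"required":["rows"]}

```bash
mkdir -p pics
python3 - <<'E'
from workcell import ctrl
import cv2,numpy as np
o=ctrl.get_obs();print(o)
for n in("top","side"):
    p,d=ctrl.get_image(n);c=ctrl.camera_params(n);np.savez(n,p=p,d=d,K=c["camera_matrix"],T=c["world_to_cam"])
    print(n,c)
    cv2.imwrite(f"pics/{n}.png",p[:,:,::-1])
print(ctrl.camera_params("wrist"))
E
```

```text
{'t': 0.0, 'qpos': array([-1.24097511e+00,  4.23855074e-01,  1.63064698e+00,  2.85607152e-06,
        1.08857311e+00, -1.89990118e-02]), 'qvel': array([-0.00023417, -0.00069492, -0.00063924,  0.00102463, -0.00135973,
       -0.00045841]), 'joint_torque': array([ 1.84527358e-03, -5.44628799e+01, -2.73662442e+01,  6.46070600e-02,
        2.27789674e-02, -1.04720611e-04]), 'ee_pos': array([ 213.48231221, -586.87948283,  240.90967837]), 'orientation': array([-3.09248931e+00, -5.44895590e-01,  3.56362128e-04]), 'ft_force': array([-0.16391656, -0.41202283,  0.15376567]), 'moment': array([ 0.01598589,  0.00424642, -0.0251909 ]), 'grasp_force': 0.0, 'width': 87.99504580016068}
top {'camera_matrix': array([[462.51543844,   0.        , 275.56036648],
       [  0.        , 462.51543844, 204.82304045],
       [  0.        ,   0.        ,   1.        ]]), 'world_to_cam': array([[-2.31705636e-02, -9.99598696e-01,  1.62963623e-02,
         5.14578224e+01],
       [-9.84729346e-01,  2.00064881e-02, -1.72938876e-01,
         5.77770620e+02],
       [ 1.72543442e-01, -2.00545974e-02, -9.84797732e-01,

[... 483 characters left out ...]
 [ 6.04074102e-01, -5.94197209e-01, -5.31059465e-01,
         6.68811819e+02],
       [ 0.00000000e+00,  0.00000000e+00,  0.00000000e+00,
         1.00000000e+00]])}
{'camera_matrix': array([[332.49289958,   0.        , 281.28948238],
       [  0.        , 332.49289958, 210.86478529],
       [  0.        ,   0.        ,   1.        ]]), 'tool_from_camera': array([[ 2.89478439e-04, -9.64236701e-01, -2.65042451e-01,
         7.30371721e+01],
       [ 9.99999900e-01,  1.89128072e-04,  4.04139722e-04,
         1.24115228e-01],
       [-3.39559384e-04, -2.65042541e-01,  9.64236660e-01,
        -1.43579690e+02],
       [ 0.00000000e+00,  0.00000000e+00,  0.00000000e+00,
         1.00000000e+00]])}
```

View pics/top.png

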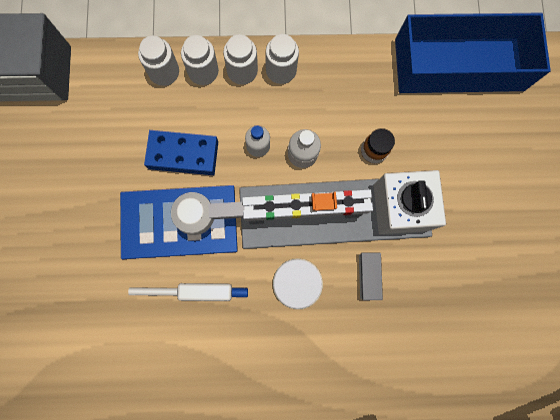

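View pics/side.png

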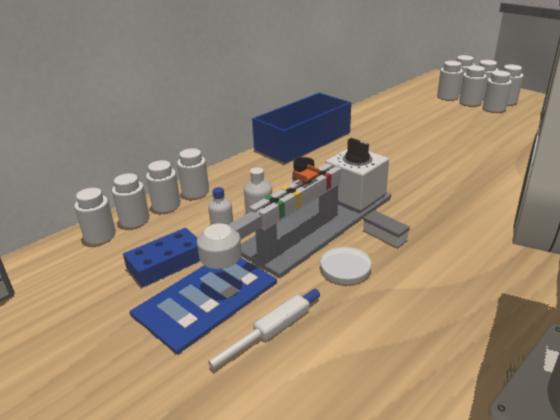

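The green band is the far left one at top px (270,205), yellow at (296,204), the orange button at (323,201), red at (349,200) and the dial bar at (415,197). The arm therefore slides +90 mm, past the yellow hole.

```bash
cat > h.py <<'E'
import numpy as np,cv2
def ray(K,T,uv,z):
    R=T[:3,:3];c=-R.T@T[:3,3];d=R.T@np.linalg.inv(K)@np.array([uv[0],uv[1],1.])
    return c+d*(z-c[2])/d[2]
def blobs(p,lo,hi,a=12):
    h=cv2.cvtColor(p,cv2.COLOR_RGB2HSV);m=cv2.inRange(h,np.array(lo),np.array(hi))
    n,l,s,c=cv2.connectedComponentsWithStats(m)
    return [(c[i],s[i],cv2.minAreaRect(np.argwhere(l==i)[:,::-1].astype(np.float32))) for i in range(1,n) if s[i,4]>=a]
E
python3 - <<'E'
from h import *
for n in("top","side"):
    f=np.load(n+".npz");p,K,T=f["p"],f["K"],f["T"]
    for nm,lo,hi,z in(("orange",(6,180,120),(14,255,255),138),("green",(55,120,60),(85,255,255),116),("yellow",(22,150,120),(32,255,255),116),("red",(0,170,90),(4,255,255),116),("black",(0,0,0),(180,255,45),142)):
        for c,s,r in blobs(p,lo,hi,15 if nm!="black" else 150):
            print(n,nm,c.round(1),s,np.round(r[1],1),round(r[2],1),ray(K,T,c,z).round(1))
E
```

```text
top orange [323.7 201.3] [312 192  25  18 357] [16.3 23.6] 84.8 [567.6 -39.1 138. ]
top green [268.6 197.5] [265 196   8   4  31] [3. 7.] 90.0 [580.   51.8 116. ]
top green [269.5 214.8] [266 212   8   7  42] [6. 7.] 90.0 [550.3  50.8 116. ]
top yellow [295.1 195.9] [292 194   8   5  30] [3.9 7.1] 78.7 [581.9   6.5 116. ]
top yellow [296.7 213. ] [293 210   8   6  39] [5. 7.] 90.0 [552.3   4.7 116. ]
top red [347.7 192.6] [344 191   8   4  29] [3. 7.] 90.0 [586.  -83.7 116. ]
top red [349.1 210. ] [346 208   8   5  36] [7. 4.] 0.0 [555.7 -84.6 116. ]
top black [54.6 59. ] [  36   16   35   84 1063] [32.9 81.1] 4.8 [825.3 415.5 142. ]
top black [380.5 140.7] [367 129  27  26 225] [24.8 26. ] 36.9 [ 669. -139.  142.]
top black [417.3 197.8] [402 181  30  32 441] [28.6 28.6] 63.4 [ 569.7 -193.9  142. ]
side orange [307.8 173.2] [296 169  21  10 104] [19.6  8.9] 18.4 [561.2 -34.9 138. ]
side yellow [296.6 193.2] [294 192   6   4  18] [3. 5.] 90.0 [551.6   5.7 116. ]
```

>>> {"op": "arm_command", "data": {"rows": [0,0,-0.2,1,-0.75,0,-1,0,0,-0.2,1,-0.75,0,-1,0,0,-0.2,1,-0.75,0,-1,0,0,-0.2,1,-0.75,0,-1,0,0,-0.2,1,-0.75,0,-1]}}

```text
t: 0.6
ee_pos: [268.6, -503.1, 241.5]
orientation: [-2.771, -1.479, 0.0]
ft_force: [-0.2, -0.2, 1.0]
width: 51.0
grasp_force: 0.0
```

>>> {"op": "arm_command", "data": {"rows": [0,0,-0.202,1,-0.4,0,-1,0,0,-0.202,1,-0.4,0,-1,0,0,-0.202,1,-0.4,0,-1,0,0,-0.202,1,-0.4,0,-1,0,0,-0.202,1,-0.4,0,-1]}}

```text
t: 1.1
ee_pos: [286.4, -419.3, 241.6]
orientation: [-2.174, -2.268, -0.0]
ft_force: [-0.0, 0.2, -0.1]
width: 11.0
grasp_force: 0.0
```

>>> {"op": "arm_command", "data": {"rows": [0,0,0,0.92,0.745,0,-1,0,0,0,0.92,0.745,0,-1]}}

```text
t: 1.3
ee_pos: [343.1, -343.2, 241.5]
orientation: [-2.183, -2.259, -0.0]
ft_force: [-0.2, -0.3, -0.1]
width: 0.4
grasp_force: 0.0
```

>>> {"op": "arm_command", "data": {"rows": [0,0,0,0.92,0.745,0,-1,0,0,0,0.92,0.745,0,-1]}}

```text
t: 1.5
ee_pos: [400.3, -266.1, 241.6]
orientation: [-2.181, -2.262, -0.0]
ft_force: [-0.4, -1.2, 0.5]
width: -0.1
grasp_force: 0.0
```

>>> {"op": "arm_command", "data": {"rows": [0,0,0,0.92,0.745,0,-1,0,0,0,0.92,0.745,0,-1]}}

```text
t: 1.7
ee_pos: [457.1, -189.9, 241.7]
orientation: [2.18, 2.262, 0.0]
ft_force: [0.1, -0.9, -0.4]
width: 0.3
grasp_force: 0.0
```

>>> {"op": "arm_command", "data": {"rows": [0,0,0,0.92,0.745,0,-1,0,0,0,0.92,0.745,0,-1]}}

```text
t: 1.9
ee_pos: [513.7, -113.8, 241.6]
orientation: [2.18, 2.263, 0.0]
ft_force: [0.9, -0.9, 0.7]
width: 0.4
grasp_force: 0.0
```

>>> {"op": "arm_command", "data": {"rows": [0,0,0,0.92,0.745,0,-1,0,0,0,0.92,0.745,0,-1,0,0,0,0.92,0.745,0,-1]}}

```text
t: 2.2
ee_pos: [572.1, -36.0, 241.6]
orientation: [2.174, 2.267, 0.003]
ft_force: [0.0, 0.2, 0.4]
width: 0.3
grasp_force: 0.0
```

```bash
cat >> h.py <<'E'
from scipy.spatial.transform import Rotation
def wrist(name):
    from workcell import ctrl
    o=ctrl.get_obs();p,d=ctrl.get_image("wrist");c=ctrl.camera_params("wrist")
    M=np.eye(4);M[:3,:3]=Rotation.from_rotvec(o["orientation"]).as_matrix();M[:3,3]=o["ee_pos"]
    cv2.imwrite(f"pics/{name}.png",p[:,:,::-1])
    return o,p,d,c["camera_matrix"],np.linalg.inv(M@c["tool_from_camera"])
E
python3 - <<'E'
from h import *
o,p,d,K,T=wrist("w1");print(o["t"],o["ee_pos"],o["qpos"],o["ft_force"],o["width"])
for nm,lo,hi,z in(("orange",(4,180,90),(16,255,255),138),("green",(55,120,60),(85,255,255),116),("yellow",(22,150,100),(32,255,255),116),("red",(0,170,80),(4,255,255),116)):
    for c,s,r in blobs(p,lo,hi,30):
        print(nm,c.round(1),s,np.round(r[1],1),round(r[2],1),ray(K,T,c,z).round(1))
E
```

```text
2.2 [572.06367289 -35.97078593 241.55325084] [-8.40581884e-02  3.47060380e-01  1.74776085e+00  1.13860347e-03
  1.04511966e+00 -1.26144090e-01] [0.02858699 0.15157871 0.38777721] 0.3431916621066716
orange [277.5 218.7] [ 260  195   36   51 1568] [50. 35.] 90.0 [570.1 -37.8 138. ]
green [258.5  99.5] [254  91  11  18 181] [10. 17.] 0.0 [551.9  50.5 116. ]
green [296.7  99.3] [292  91  11  18 186] [17. 10.] 90.0 [581.1  51.9 116. ]
yellow [259.6 158.9] [255 150  11  18 174] [17. 10.] 90.0 [553.8   5.1 116. ]
yellow [295.5 159. ] [291 151  11  17 171] [10. 16.] 0.0 [582.7   6.3 116. ]
red [258.8 261.4] [257 256   6  14  59] [13.  5.] 90.0 [555.3 -84.2 116. ]
```

View pics/w1.png

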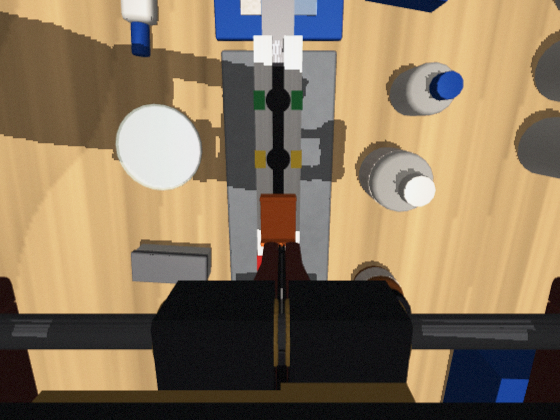

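The button at px (277,219) is clear of the fingertips, with green at (277,99) and yellow at (277,159), which puts its centre at about (570,-38.7). I'm descending now.

>>> {"op": "arm_command", "data": {"rows": [0,0,0,-0.034,-0.025,0.5,-1,0,0,0,-0.034,-0.025,0.95,-1,0,0,0,-0.034,-0.025,0.95,-1,0,0,0,-0.034,-0.025,0.95,-1]}}

```text
t: 2.65
ee_pos: [566.7, -43.3, 165.8]
orientation: [-2.177, -2.263, 0.002]
ft_force: [0.1, 0.7, 0.0]
width: 0.1
grasp_force: 0.0
```

>>> {"op": "arm_command", "data": {"rows": [0,0,0,0,0,0.08,-1,0,0,0,0,0,0.12,-1,0,0,0,0,0,0.16,-1,0,0,0,0,0,0.2,-1,0,0,0,0,0,0.2,-1]}}

```text
t: 3.15
ee_pos: [567.8, -42.4, 150.0]
orientation: [2.175, 2.266, 0.001]
ft_force: [0.6, -1.0, 4.5]
width: 0.4
grasp_force: 1.6
```

>>> {"op": "arm_command", "data": {"rows": [0,0,0,0,0.02,0.06,-1,0,0,0,0,0.02,0.1,-1,0,0,0,0,0.02,0.1,-1]}}

```text
t: 3.45
ee_pos: [568.8, -42.3, 141.5]
orientation: [-2.175, -2.266, 0.001]
ft_force: [-1.9, -0.6, 6.0]
width: 0.4
grasp_force: 3.3
```

>>> {"op": "arm_command", "data": {"rows": [0,0,0,0.1,0,0.005,-1,0,0,0,0.22,0,0.005,-1,0,0,0,0.34,0,0.005,-1,0,0,0,0.46,0,0.005,-1,0,0,0,0.58,0,0.005,-1]}}

```text
t: 3.95
ee_pos: [567.0, 4.1, 141.5]
orientation: [2.175, 2.266, -0.001]
ft_force: [-2.3, -2.6, 5.5]
width: 0.7
grasp_force: 3.3
```

>>> {"op": "arm_command", "data": {"rows": [0,0,0,0.12,0,0,-1,0,0,0,0.24,0,0,-1,0,0,0,0.34,0,0,-1,0,0,0,0.4,0,0,-1,0,0,0,0.4,0,0,-1]}}

```text
t: 4.45
ee_pos: [565.7, 36.9, 141.5]
orientation: [-2.175, -2.267, -0.0]
ft_force: [-1.9, 2.4, 6.1]
width: 0.5
grasp_force: 3.3
```

Run:
```python
from h import *
from workcell import ctrl
o=ctrl.get_obs();print(o["t"],o["ee_pos"],o["ft_force"])
p,d=ctrl.get_image("top");f=np.load("top.npz");K,T=f["K"],f["T"]
p2,_=ctrl.get_image("side");cv2.imwrite("pics/m1.png",np.vstack([cv2.resize(p[140:260,100:400],None,fx=2.3,fy=2.3),cv2.resize(p2[120:270,160:460],None,fx=2.3,fy=2.0)])[:,:,::-1][:600])
for c,s,r in blobs(p,(4,180,90),(16,255,255),15):print(c,s,ray(K,T,c,132))
```

```text
4.45 [565.69539198  36.85012194 141.4581313 ] [-1.88517808  2.42035504  6.05496223]
```

View pics/m1.png

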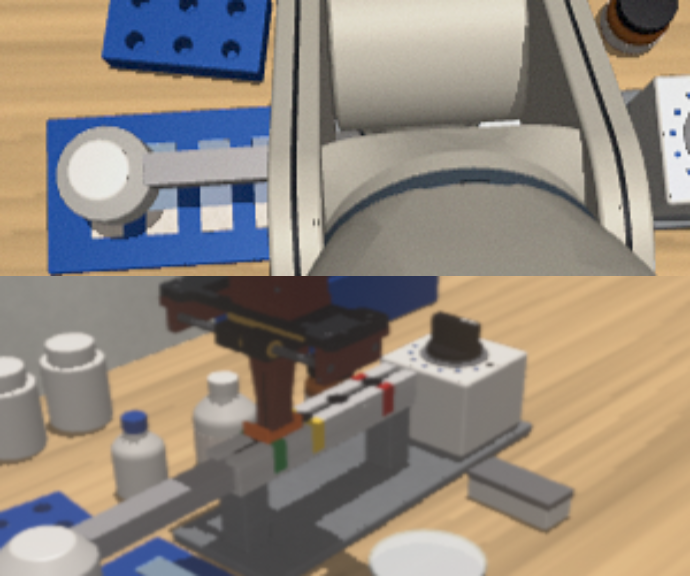

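The lamp head has moved about 79 mm (now at top px ~(143,215), was (190,212)). The button is past yellow and just short of green, so I'll ease off the press and push on the lip.

>>> {"op": "arm_command", "data": {"rows": [0,0,0,0,0,-0.06,-1,0,0,0,0,0,-0.11,-1,0,0,0,0.05,0,-0.11,-1,0,0,0,0.1,0,-0.11,-1,0,0,0,0.12,0,-0.11,-1]}}

```text
t: 5.05
ee_pos: [565.3, 45.6, 149.8]
orientation: [2.174, 2.267, -0.001]
ft_force: [0.9, -4.9, 0.4]
width: 0.3
grasp_force: 2.2
```

>>> {"op": "arm_command", "data": {"rows": [0,0,0,0.03,0,0,-1,0,0,0,0.06,0,0,-1,0,0,0,0.09,0,0,-1,0,0,0,0.12,0,0,-1,0,0,0,0.12,0,0,-1]}}

```text
t: 5.55
ee_pos: [564.9, 55.9, 150.3]
orientation: [-2.175, -2.266, -0.001]
ft_force: [-0.9, 0.3, 2.2]
width: 0.5
grasp_force: 2.3
```

>>> {"op": "arm_command", "data": {"rows": [0,0,0,0,0,-0.1,-1,0,0,0,0,0,-0.5,-1,0,0,0,0,0,-1,-1,0,0,0,0,0,-1,-1,0,0,0,0,0,-1,-1]}}

```text
t: 6.05
ee_pos: [565.3, 55.6, 231.2]
orientation: [2.175, 2.266, 0.003]
ft_force: [-0.8, -0.2, -0.0]
width: 0.5
grasp_force: 0.0
```

Run:
```python
from h import *
o,p,d,K,T=wrist("w2");print(o["t"],o["ee_pos"],o["ft_force"])
for nm,lo,hi,z in(("orange",(4,180,90),(16,255,255),138),("green",(55,120,60),(85,255,255),116),("yellow",(22,150,100),(32,255,255),116)):
    for c,s,r in blobs(p,lo,hi,30):
        print(nm,c.round(1),s,ray(K,T,c,z).round(1))
        if nm=="orange":
            u,v=c.astype(int);w=ray(K,T,c,138);R=np.linalg.inv(T)
            for k in(-20,-14,-8,0,8,14,20):
                D=d[v+k,u];P=R@np.r_[np.linalg.inv(K)@[u,v+k,1]*D,1];print(k,P[:3].round(1))
```

```text
6.05 [565.31580336  55.5817369  231.24723699] [-0.80617487 -0.23931106 -0.03833287]
orange [281.3 219.7] [ 263  198   37   46 1599] [566.2  56.1 138. ]
-20 [565.3  71.8 137.2]
-14 [565.5  67.8 139.5]
-8 [565.8  61.4 132.6]
0 [566.   55.1 132.7]
8 [566.3  49.  133.7]
14 [566.5  44.  133.1]
20 [566.7  38.7 132.2]
green [260.5 218.5] [259 211   4  16  64] [549.6  49.8 116. ]
green [301.9 218.7] [300 211   5  16  54] [583.2  51.  116. ]
```

View pics/w2.png

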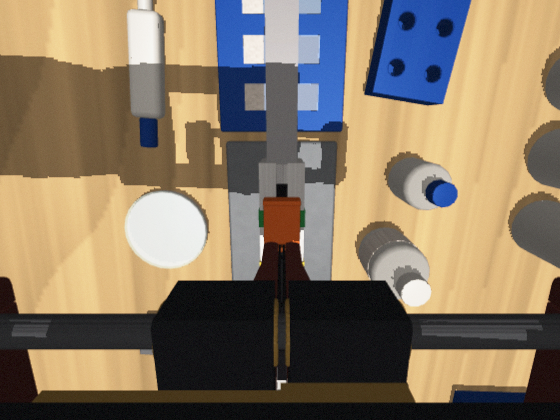

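The orange button sits over the green band at px (281,219), and its pad depth of about 132.7 mm shows it has popped up. Next is the dial, expected near (576,-204).

>>> {"op": "arm_command", "data": {"rows": [0,0,0,-0.9,0,0,-1,0,0,0,-0.9,0,0,-1]}}

```text
t: 6.3
ee_pos: [566.9, -18.1, 228.6]
orientation: [-2.173, -2.266, 0.003]
ft_force: [0.1, 0.7, -0.0]
width: 0.3
grasp_force: 0.0
```

>>> {"op": "arm_command", "data": {"rows": [0,0,0,-0.9,0,0,1,0,0,0,-0.9,0,0,1]}}

```text
t: 6.5
ee_pos: [569.8, -91.1, 228.4]
orientation: [-2.175, -2.264, 0.003]
ft_force: [-0.2, -0.9, -0.4]
width: 13.2
grasp_force: 0.0
```

>>> {"op": "arm_command", "data": {"rows": [0,0,0,-0.9,0,0,1,0,0,0,-0.9,0,0,1]}}

```text
t: 6.7
ee_pos: [572.9, -163.2, 228.4]
orientation: [-2.176, -2.263, 0.002]
ft_force: [-0.2, -0.2, -0.9]
width: 29.2
grasp_force: 0.0
```

>>> {"op": "arm_command", "data": {"rows": [0,0,-0.2,-0.55,0,0,1,0,0,-0.2,-0.55,0,0,1,0,0,-0.2,-0.55,0,0,1,0,0,-0.2,-0.55,0,0,1,0,0,-0.2,-0.55,0,0,1]}}

```text
t: 7.2
ee_pos: [574.6, -204.3, 228.3]
orientation: [-1.364, -2.826, 0.0]
ft_force: [-0.8, 0.4, -0.6]
width: 69.3
grasp_force: 0.0
```

>>> {"op": "arm_command", "data": {"rows": [0,0,-0.2,0,0,0,1,0,0,-0.2,0,0,0,1,0,0,-0.2,0,0,0,1,0,0,-0.2,0,0,0,1,0,0,-0.2,0,0,0,1]}}

```text
t: 7.7
ee_pos: [575.1, -204.1, 229.1]
orientation: [-0.428, -3.111, -0.001]
ft_force: [-0.7, -0.2, -0.3]
width: 87.7
grasp_force: 0.0
```

>>> {"op": "arm_command", "data": {"rows": [0,0,-0.1,0,0,0,1,0,0,-0.1,0,0,0,1,0,0,-0.1,0,0,0,1,0,0,-0.1,0,0,0,1,0,0,-0.1,0,0,0,1]}}

```text
t: 8.2
ee_pos: [575.5, -204.4, 229.8]
orientation: [0.057, -3.141, -0.0]
ft_force: [0.3, 0.4, -0.1]
width: 87.5
grasp_force: 0.0
```

Run:
```python
from h import *
o,p,d,K,T=wrist("w3");print(o["t"],o["ee_pos"],o["orientation"],o["qpos"],o["width"])
R=np.linalg.inv(T)
v,u=np.mgrid[0:420,0:560];P=np.linalg.inv(K)@np.stack([u.ravel()*d.ravel(),v.ravel()*d.ravel(),d.ravel()])
P=(R[:3,:3]@P).T+R[:3,3]
m=(d.ravel()>0)&(P[:,2]>136)&(P[:,2]<147)&(np.hypot(P[:,0]-576,P[:,1]+204)<45)
q=P[m];print(len(q),q.mean(0),q.min(0),q.max(0));print(cv2.minAreaRect(q[:,:2].astype(np.float32)))
for x in (576,):
  pass
h=T@np.r_[576.,-204,140,1];print("exp px",(K@h[:3]/h[2]))
```

```text
8.2 [ 575.4708133  -204.41476652  229.84472473] [ 5.73117215e-02 -3.14069752e+00 -3.73052621e-04] [-3.60838024e-01  4.15840632e-01  1.67189667e+00  9.53391938e-05
  1.05428907e+00 -1.96817358e+00] 87.5442705115432
1177 [ 575.10600977 -203.87031587  142.14245919] [ 552.59540708 -211.10814296  136.59367609] [ 599.43837738 -196.31269599  144.99383524]
((576.11181640625, -203.74244689941406), (47.02363204956055, 13.52685546875), 1.8753939867019653)
exp px [281.77571266 221.56633103   1.        ]
```

View pics/w3.png

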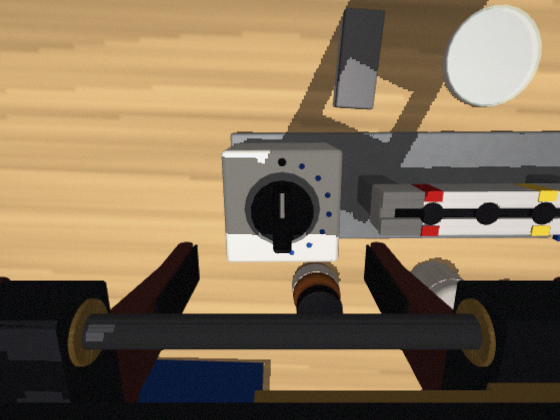

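The dial bar at px (282,215) is centred at about (576,-203.8) and points to the black off dot at (282,162). I'm going down to grip it.

>>> {"op": "arm_command", "data": {"rows": [0,0,0,0,-0.005,0.5,1,0,0,0,0,-0.005,0.9,1,0,0,0,0,-0.005,0.9,1,0,0,0,0,-0.005,0.9,1]}}

```text
t: 8.65
ee_pos: [575.6, -204.9, 158.2]
orientation: [0.062, -3.14, -0.001]
ft_force: [0.4, 0.3, -0.4]
width: 88.1
grasp_force: 0.0
```

>>> {"op": "arm_command", "data": {"rows": [0,0,0,0,0,0.15,1,0,0,0,0,0,0.3,1,0,0,0,0,0,0.3,-0.2,0,0,0,0,0,0.3,-0.5,0,0,0,0,0,0.3,-0.5]}}

```text
t: 9.15
ee_pos: [575.9, -205.0, 134.5]
orientation: [-0.064, 3.14, -0.0]
ft_force: [0.6, 0.2, 0.6]
width: 67.4
grasp_force: 0.0
```

>>> {"op": "arm_command", "data": {"rows": [0,0,0,0,0.012,0,-0.5,0,0,0,0,0.012,0,-0.55,0,0,0,0,0.012,0,-0.6,0,0,0,0,0.012,0,-0.6,0,0,0,0,0.012,0,-0.6]}}

```text
t: 9.65
ee_pos: [575.6, -203.9, 134.1]
orientation: [-0.064, 3.141, 0.0]
ft_force: [-0.0, -0.7, -0.4]
width: 27.3
grasp_force: 0.0
```

>>> {"op": "arm_command", "data": {"rows": [0,0,0,0,0,0,-1,0,0,0,0,0,0,-1,0,0,0,0,0,0,-1,0,0,0,0,0,0,-1]}}

```text
t: 10.05
ee_pos: [575.5, -204.0, 134.1]
orientation: [0.064, -3.141, 0.0]
ft_force: [0.2, 0.1, -0.3]
width: 13.8
grasp_force: 30.0
```

>>> {"op": "arm_command", "data": {"rows": [0,0,0.04,0,0,0,-1,0,0,0.08,0,0,0,-1,0,0,0.12,0,0,0,-1,0,0,0.16,0,0,0,-1,0,0,0.2,0,0,0,-1]}}

```text
t: 10.55
ee_pos: [575.9, -203.7, 134.1]
orientation: [0.916, 3.005, 0.001]
ft_force: [1.6, 2.0, 0.2]
width: 13.9
grasp_force: 30.0
```

>>> {"op": "arm_command", "data": {"rows": [0,0,0.05,0,0,0,-1,0,0,0.1,0,0,0,-1,0,0,0.15,0,0,0,-1,0,0,0.2,0,0,0,-1,0,0,0.2,0,0,0,-1]}}

```text
t: 11.05
ee_pos: [576.1, -203.6, 134.1]
orientation: [1.797, 2.576, 0.002]
ft_force: [3.8, 3.1, -2.1]
width: 13.9
grasp_force: 30.0
```

>>> {"op": "arm_command", "data": {"rows": [0,0,0,0,0,0,-1,0,0,0,0,0,0,-1,0,0,0,0,0,0,-1]}}

```text
t: 11.35
ee_pos: [576.1, -203.5, 134.1]
orientation: [1.789, 2.581, 0.002]
ft_force: [3.7, 3.6, -2.3]
width: 13.9
grasp_force: 30.0
```

>>> {"op": "arm_command", "data": {"rows": [0,0,0,0,0,0,-0.3,0,0,0,0,0,0,0,0,0,0,0,0,0,0,0,0,0,0,0,0,0,0,0,0,0,0,0,0]}}

```text
t: 11.85
ee_pos: [575.4, -204.1, 134.1]
orientation: [-1.794, -2.579, 0.0]
ft_force: [0.6, 1.0, 0.5]
width: 43.4
grasp_force: 0.0
```

>>> {"op": "arm_command", "data": {"rows": [0,0,0,0,0,-0.4,0,0,0,0,0,0,-1,0,0,0,0,0,0,-1,0,0,0,0,0,0,-1,0,0,0,0,0,0,-1,0]}}

```text
t: 12.35
ee_pos: [574.8, -203.7, 213.1]
orientation: [-1.793, -2.578, 0.001]
ft_force: [-0.2, 0.1, -0.7]
width: 44.1
grasp_force: 0.0
```

>>> {"op": "arm_command", "data": {"rows": [0,0,0,0,0,-0.3,0,0,0,0,0,0,-0.3,0]}}

```text
t: 12.55
ee_pos: [576.3, -204.2, 238.8]
orientation: [1.793, 2.578, 0.001]
ft_force: [0.4, -0.8, 0.3]
width: 43.8
grasp_force: 0.0
```

Run:
```python
from h import *
from workcell import ctrl
o,p,d,K,T=wrist("w4");print(o["t"],o["ee_pos"],o["width"],o["ft_force"])
R=np.linalg.inv(T)
v,u=np.mgrid[0:420,0:560];P=np.linalg.inv(K)@np.stack([u.ravel()*d.ravel(),v.ravel()*d.ravel(),d.ravel()])
P=(R[:3,:3]@P).T+R[:3,3]
m=(d.ravel()>0)&(P[:,2]>136)&(P[:,2]<147)&(np.hypot(P[:,0]-576,P[:,1]+204)<45)
q=P[m][:,:2];print(len(q),cv2.minAreaRect(q.astype(np.float32)))
w,V=np.linalg.eigh(np.cov(q.T));print("bar dir deg",np.degrees(np.arctan2(V[1,1],V[0,1])))
s,_=ctrl.get_image("side")
cv2.imwrite("pics/fin.png",np.hstack([p[60:360,130:430],cv2.resize(s[100:320,80:420],(464,300))])[:,:,::-1])
```

```text
12.55 [ 576.25512382 -204.23882977  238.78074299] 43.8239875132665 [ 0.36595799 -0.79840677  0.32145587]
1082 ((576.7298583984375, -203.17474365234375), (13.225846290588379, 47.24671173095703), 20.68787956237793)
bar dir deg 110.37611841470728
```

View pics/fin.png

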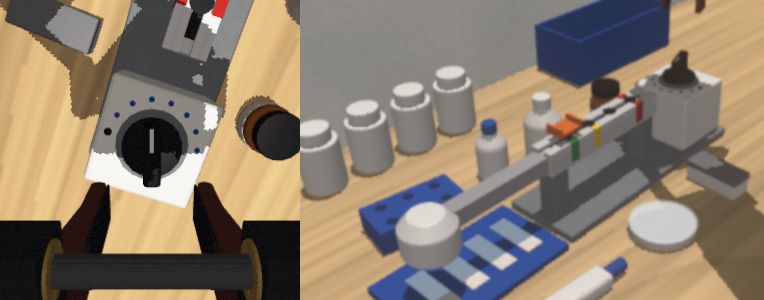

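The pointer at px (152,140) is on the third blue dot (152,99). The button stands up at the green band (565,127) and the loose things look undisturbed, so I'm handing in.

```bash
python3 -c "
from workcell import ctrl
print(ctrl.close_job())"
```

```text
the job is handed in; nothing more can be done
None
```

The lamp arm is locked with its button popped up in the green-band hole and the dial is at three clicks; the gripper is clear, the loose items look unmoved in the last pictures, and I handed the job in at about 12.6 s.

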